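Put a section marker away after the stock count

ROBOT

A 7-joint arm with a two-finger parallel gripper is mounted at the origin on the work surface. World frame = base frame: x ahead of the robot, y to its left, z up, the work surface at z = 0. Lengths are in m, angles in rad, forces in N, time in s.
With the tool pointing down it reaches from about 0.375 to 0.925 m from the base axis. Payload 3.1 kg.
Tool frame: the origin (TCP) lies midway between the tips of the shut fingers; the grasp point (between the pads) lies 19 mm behind it; z points along the fingers, y is the direction in which the jaws open and shut (so a half turn about z gives the same grasp; the last joint's range is limited). The gripper opens to 85 mm and grips with 20 to 120 N. Pads are 22 mm wide; open, the fingers measure 114 mm over their backs; the gripper's body (76 mm by 85 mm) begins 54 mm behind the grasp point. The pads swing forward as they close: fully open they stand 13 mm farther back than shut.
Start: joints at [1.15, 0.383, 0.044, 1.598, -0.018, 1.161, -0.05], TCP at [0.206, -0.616, 0.231] pointing down, gripper open.
Joint ranges: [-2.61, 2.61], [-0.41, 2.15], [-1.48, 1.57], [0, 2.5], [-1.57, 4.71], [0.05, 1.97], [-2.85, 2.85]. Speed limits (rad/s): [2.79, 2.79, 3.14, 3.14, 3.14, 3.14, 3.14].

INTERFACE

Orientations are given as a unit quaternion [w, x, y, z].
In Python, from cell import arm gives the robot as it stands.
- The arm moves only by the tool jog_arm, never from a script. Its argument "steps" is a list of rows, each an object of numbers: "gripper": the closure, from -1 (fully open) to 1 (shut), so that 0 is half open; "dx", "dy", "dz": the shift along the tool's x, y, z in cm; "spin": the turn about the tool's z in units of 6 degrees (1.0 is 6 degrees). A call has exactly 8 rows; each row is the pose to reach, as a shift and turn from the pose measured when the call began, along the tool's axes at that moment; what a row does not reach only later rows make up. A row lasts 1/10 s, in which the tool goes at most 50 mm and 8.59 degrees, less where a joint would pass 70% of its speed; a pose out of reach is approached as far as the arm can. A call with a gripper value outside its range is refused whole. The fingers move at their own pace and stop on an object; the grip force is fixed at half the most. Time passes only in rows, so rows that repeat a pose let the fingers close, or fill a call up. It gives the time, the measured TCP pose, the force and the opening at its end, in the units of the state.
- arm.observe(): the state, without advancing time (a new reading comes with each control period).
- arm.camera(name): name is "side" or "top"; returns a dict with "pixels" (420x560x3 uint8, blue, green, red), "intrinsics" (3x3 intrinsics, pixels), "rvec" (rotation vector, rad) and "tvec" (3), from world to camera coordinates, as OpenCV has them. Camera axes: x right, y down, z forward; pixel columns grow to the right and rows downward; lengths in m; the calibration is good to about 2 mm. A picture is of the moment at which its call begins. There is no depth.
- arm.close_job(): hands the job in, once; it reports no verdict.
The state is a dict: "t": time; "joints": joint angles; "qvel": joint speeds; "effort": joint torques, N m; "eef_pos": TCP position; "ee_rot": TCP orientation; "contact_force": force on the tool from outside, world axes, zero at the start; "wrist_torque": the same for the moment, N m; "grip_width": finger opening in m.
Only numpy, scipy, OpenCV 4.12 (cv2) and the standard library are available. Lean on these libraries where they do the work, as an engineer would, in place of code of your own. Each camera call takes 0.05 s, during which the arm holds its last target.

TASK

The count of this section is finished, so put its yellow marker away: slide it along the aluminium T-track to the open end, lift it off there and set it down gently, standing upright on the floor of the white storage box. Then lower the box's lid fully shut without slamming it. Leave the spectacle case, the white carton and the roll of tape where they are.

Things in the scene. Friction and masses are not known exactly. Their poses are not given: they have to be found in the camera images.
- marker_grip (a point): Centre of the yellow grip plate of the loose section marker: 70 mm long (x, along the track), 16 mm thick (y, grip across it), from 33 mm below to 25 mm above this point. Below are a grey stem (56 x 12 mm) and a foot (60 x 38 x 6 mm), its underside 55 mm below this point. 80 mm tall in all, about 120 g; z up. The foot starts under the lips of the T-track, at a varying place along it.
- rail_open (a point): Middle of the ledge at the open end of the fixed aluminium T-track, on its base plate's upper face, 6 mm above the table; x points along the track, out of the open end; z up. The ledge, without lips, spans x = -40 to +40 mm. The marker's nylon foot slides easily; it is free of the lips once the centre is past x = -10 mm, and at x = 0 it rests wholly on the ledge.
- rail: The T-track, its origin under its middle, axes as for the ledge. Base plate 300 x 56 x 6 mm. Walls and lips cover x = -150 to +70 mm: channel 44 mm wide, slot between the lips 18 mm, lips' undersides 15 mm and tops 20 mm above the table. A black stop closes the end at x = -150 mm; the open ledge is at the +x end.
- box_in (a point): Centre of the inner floor (5 mm above the table) of the fixed white storage box, 190 mm (x) x 200 mm (y) x 90 mm high outside, walls 5 mm. x points to the hinged side, z up. With the lid open the top is free.
- lid_hinge (a point): Middle of the lid's hinge line, on the box's rim on the box's +x side, at the level of the lid's underside (90 mm above the table). The hinge line runs along y; this frame turns with the lid, and with the lid shut it is parallel to the box's.
- lid_edge (a point): Middle of the lid's free edge (a yellow tab is marked there), half-way through its thickness, 202 mm from the hinge line. The lid is a white panel 202 x 200 x 8 mm, 200 g; shut, it overhangs the box's front by 12 mm, its upper face 8.5 mm above the rim.
- lid (a joint): Lid angle in rad: 0 is shut flat on the rim, about 1.57 stands straight up over the hinged side, 1.75 is the stop. The hinge is stiff: the lid stays where it is left and takes about 0.1 to 0.5 N m to move (a push of 1 to 4 N near its free edge).
- case_mid (a point): Centre of a blue spectacle case, 160 x 60 x 42 mm, loose. Leave it alone.
- carton_mid (a point): Centre of a closed white carton with yellow tags, 94 x 174 x 61 mm, loose. Leave it alone.
- tape_mid (a point): Centre of an amber roll of packing tape lying flat, 90 mm across, 30 mm high, loose. Leave it alone.
Not all that is in view belongs to the job. There is more than one size of the part that bears marker_grip; the job needs the largest.

How it is judged:
On the way, in this order (a step that is already met when the one before it is completed fails the run):
1. the marker has been slid out to the open end: its foot is clear of the lips and still on or within 20 mm of the ledge's level (x of marker_grip in the frame of rail_open between -0.01 and 0.12 m and y of marker_grip in the frame of rail_open between -0.03 and 0.03 m and z of marker_grip in the frame of rail_open below 0.075 m).
2. the marker has been lifted clear of the track (z of marker_grip in the frame of rail_open above 0.085 m), for 0.05 s.
3. the marker stands upright on the box's floor, let go (x of marker_grip in the frame of box_in between -0.09 and 0.09 m and y of marker_grip in the frame of box_in between -0.095 and 0.095 m and z of marker_grip in the frame of box_in between 0.045 and 0.062 m and angle between marker_grip's own z axis and vertical below 0.15 rad and contact force between the fingers and marker below 0.1 N and linear speed of marker below 0.05 m/s), for 0.2 s.
4. the lid is shut (value of joint lid below 0.05 rad), for 0.2 s.
At the end, for the whole second after the job is handed in: The marker stands at rest inside the box, its foot on the floor (grip centre 45 to 62 mm above the floor, within 0.15 rad of upright), and the lid is within 0.05 rad of shut (x of marker_grip in the frame of box_in between -0.09 and 0.09 m and y of marker_grip in the frame of box_in between -0.095 and 0.095 m and z of marker_grip in the frame of box_in between 0.045 and 0.062 m and angle between marker_grip's own z axis and vertical below 0.15 rad and linear speed of marker below 0.02 m/s and value of joint lid below 0.05 rad); the robot touches nothing.
It fails at once if the marker is dropped into the box (moves faster than 0.5 m/s inside it) (x of marker_grip in the frame of box_in between -0.09 and 0.09 m and y of marker_grip in the frame of box_in between -0.095 and 0.095 m and z of marker_grip in the frame of box_in below 0.1 m and linear speed of marker above 0.5 m/s).
It fails at once if the lid is slammed (closing faster than 4 rad/s) (velocity of joint lid below -4 rad/s).
It fails at once if the spectacle case, carton or tape is moved more than 30 mm (distance of any of case_mid, carton_mid, tape_mid from where it was at the start of the episode above 0.03 m).
It also fails if it takes over 64 s, if anything falls off the work surface, if the arm or the gripper's body presses on something with over 40 N, if the wrist force passes 120 N, or if a joint passes its speed limit or range.

## Working session

There is one attempt and no reset: what is moved stays moved. The work goes in short steps, Python scripts to look and compute and a tool call to move; the robot and the scene stay as the last step left them, time stands still between calls to the robot, and variables do not carry over. Pictures are saved under pics/ and viewed, and the job is handed in when it is done.

Besides the shell and the picture viewer there is one more tool, called after "Emit:" in YAML: its name, and indented under it one key for each argument. jog_arm: Moves the arm, as the interface text tells. Its arguments: {"type":"object","properties":{"steps":{"type":"array"}},"required":["steps"]}

```bash
mkdir -p pics; ls
python3 - <<'E'
from cell import arm
import cv2,json
import numpy as np
for n in ("top","side"):
    c=arm.camera(n); cv2.imwrite(f"pics/{n}0.png",c["pixels"])
    R,_=cv2.Rodrigues(np.array(c["rvec"])); print(n,np.round(c["intrinsics"],1).tolist(),(-R.T@np.array(c["tvec"]).ravel()).round(3),R.round(2).tolist())
print(arm.observe())
E
```

```text
pics
top [[388.4, 0.0, 279.0], [0.0, 388.4, 206.4], [0.0, 0.0, 1.0]] [ 0.513 -0.038  0.839] [[0.01, -1.0, 0.0], [-1.0, -0.01, -0.07], [0.07, -0.0, -1.0]]
side [[385.3, 0.0, 285.0], [0.0, 385.3, 202.1], [0.0, 0.0, 1.0]] [0.365 0.514 0.571] [[-0.93, -0.36, -0.02], [-0.22, 0.6, -0.77], [0.29, -0.71, -0.64]]
{'t': 0.1, 'joints': array([ 1.15021614,  0.38375681,  0.04383895,  1.59943984, -0.01791506,
        1.16118506, -0.04988703]), 'qvel': array([-5.83330093e-04, -1.77154283e-03,  1.15314342e-03, -4.49990489e-03,
       -1.54890071e-04,  3.18515438e-04, -6.95335864e-05]), 'effort': array([ 2.68996402e-03, -4.34725714e+01,  1.02931336e+00, -2.50454378e+01,
        1.08684148e-02,  5.43953211e-03,  6.13653299e-06]), 'eef_pos': array([ 0.20591091, -0.61561487,  0.22999988]), 'ee_rot': array([-1.17235228e-03,  9.86997381e-01,  1.60731871e-01, -2.48076911e-04]), 'contact_force': array([ 0.56038734, -0.10361904,  0.7854267 ]), 'wrist_torque': array([-0.01805712, -0.00657078,  0.03533026]), 'grip_width': 0.08523833802557902}
```

View pics/top0.png

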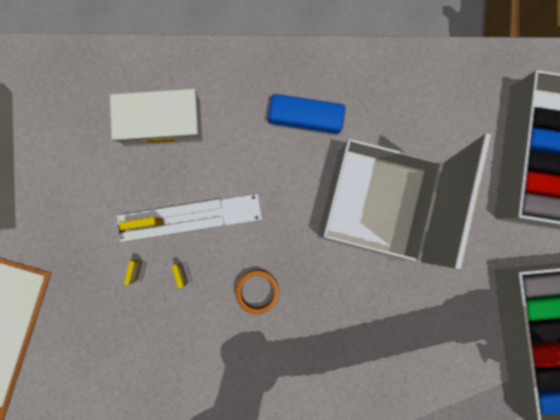

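View pics/side0.png

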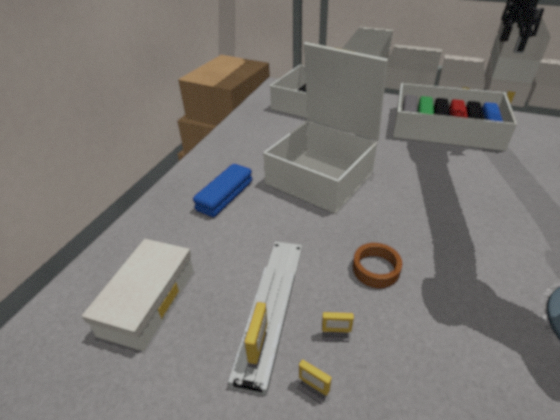

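The top view has the rail at about (118,225) to (260,207), with its black stop on the left and the open ledge on the right. The marker is at about (138,224). The box is at about (380,200), with its hinge and raised lid on the right. Next I'll measure these by colour mask.

```bash
cat > h.py <<'E'
import cv2,numpy as np
from cell import arm
def ray(c,uv,z):
    K=np.array(c["intrinsics"]);R,_=cv2.Rodrigues(np.array(c["rvec"]));t=np.array(c["tvec"]).ravel()
    C=-R.T@t; d=R.T@np.linalg.solve(K,np.array([uv[0],uv[1],1.]))
    return C+d*(z-C[2])/d[2]
def proj(c,P):
    p,_=cv2.projectPoints(np.array(P,float).reshape(-1,3),np.array(c["rvec"]),np.array(c["tvec"]),np.array(c["intrinsics"]),None);return p[:,0]
def tri(c1,u1,c2,u2):
    Ps=[]
    for c in(c1,c2):
        R,_=cv2.Rodrigues(np.array(c["rvec"]));Ps.append(np.array(c["intrinsics"])@np.c_[R,np.array(c["tvec"]).ravel()])
    X=cv2.triangulatePoints(Ps[0],Ps[1],np.array(u1,float),np.array(u2,float)).ravel();return X[:3]/X[3]
def yellow(im):
    h=cv2.cvtColor(im,cv2.COLOR_BGR2HSV);return cv2.inRange(h,(20,120,80),(35,255,255))
E
python3 - <<'E'
from h import *
for n in("top","side"):
    c=arm.camera(n);m=yellow(c["pixels"])
    for k in cv2.findContours(m,0,2)[0]:
        if cv2.contourArea(k)>30:
            print(n,cv2.contourArea(k),cv2.boundingRect(k),np.round(cv2.boxPoints(cv2.minAreaRect(k)),1).tolist())
    x=c["pixels"]
    if n=="top":
        for nm,(a,b,e,f) in {"rail":(105,275,185,250),"box":(315,495,125,275)}.items():
            cv2.imwrite(f"pics/{n}_{nm}.png",cv2.resize(x[e:f,a:b],None,fx=4.4 if nm=='rail' else 4,fy=4.4 if nm=='rail' else 4,interpolation=cv2.INTER_CUBIC))
    else:
        for nm,(a,b,e,f) in {"rail":(225,310,235,390),"box":(255,395,40,210)}.items():
            s=3.4
            cv2.imwrite(f"pics/{n}_{nm}.png",cv2.resize(x[e:f,a:b],None,fx=s,fy=s,interpolation=cv2.INTER_CUBIC))
E
```

```text
top 140.5 (172, 264, 14, 24) [[170.10000610351562, 265.3999938964844], [178.10000610351562, 262.5], [186.10000610351562, 285.20001220703125], [178.10000610351562, 288.0]]
top 155.0 (124, 260, 16, 25) [[123.0999984741211, 283.5], [129.39999389648438, 258.6000061035156], [139.5, 261.1000061035156], [133.1999969482422, 286.1000061035156]]
top 320.0 (119, 217, 44, 14) [[118.0, 221.39999389648438], [161.10000610351562, 215.10000610351562], [162.5, 224.1999969482422], [119.4000015258789, 230.5]]
top 56.5 (145, 138, 29, 5) [[145.0, 139.3000030517578], [172.89999389648438, 137.5], [173.10000610351562, 140.60000610351562], [145.10000610351562, 142.39999389648438]]
side 550.0 (300, 361, 31, 34) [[292.70001220703125, 374.1000061035156], [302.20001220703125, 359.1000061035156], [334.8999938964844, 380.0], [325.3999938964844, 394.8999938964844]]
side 495.5 (323, 313, 30, 19) [[323.0, 313.0], [352.0, 313.0], [352.0, 331.0], [323.0, 331.0]]
side 552.5 (245, 303, 20, 61) [[242.3000030517578, 361.79998779296875], [249.6999969482422, 301.5], [265.1000061035156, 303.3999938964844], [257.70001220703125, 363.70001220703125]]
side 172.0 (159, 284, 19, 33) [[155.89999389648438, 312.8999938964844], [174.10000610351562, 283.3999938964844], [179.89999389648438, 287.0], [161.8000030517578, 316.5]]
```

View pics/top_rail.png

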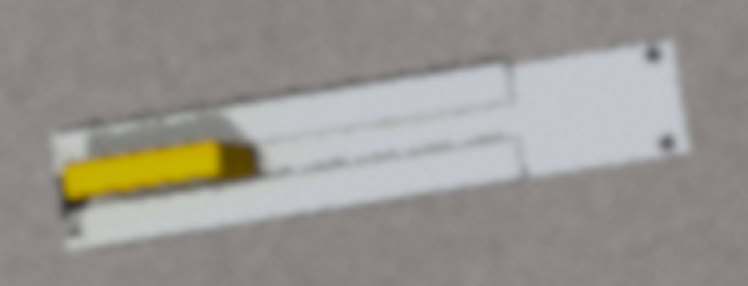

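View pics/top_box.png

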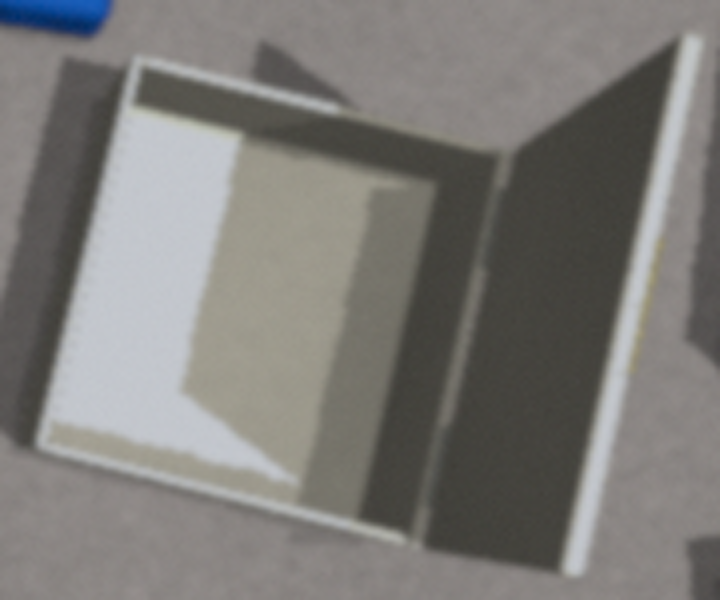

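View pics/side_rail.png

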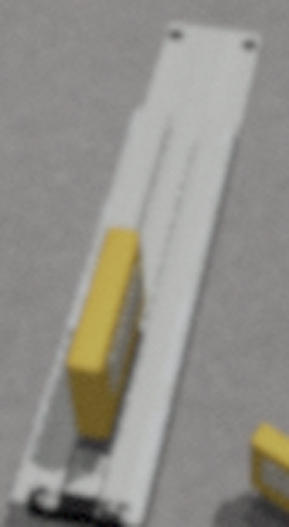

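View pics/side_box.png

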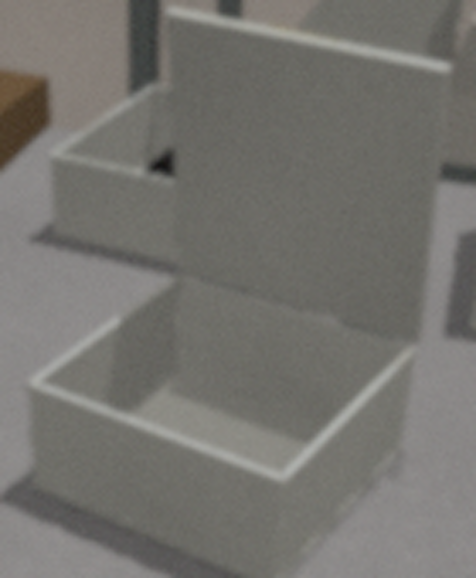

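Run:
```python
from h import *
c=arm.camera("top");s=arm.camera("side")
P=lambda x,y,z,c=c:ray(c,(x,y),z)[:2]
f=lambda a:np.round(a,4).tolist()
r=[P(257.95,194.1,.006),P(261.6,219.5,.006),P(120.2,241.4,.02),P(116.8,215,.02)]
l=[P(220.5,199.1,.02),P(223.6,225.5,.02)]
print("rail",f(r),"lip",f(l))
print("w",np.linalg.norm(r[0]-r[1]),np.linalg.norm(r[2]-r[3]),"L",np.linalg.norm((r[0]+r[1]-r[2]-r[3])/2))
e=(r[0]+r[1])/2;g=(r[2]+r[3])/2;u=(e-g)/np.linalg.norm(e-g)
print("dir",u,np.degrees(np.arctan2(*u[::-1])),"ledge mid from end",f(e-.04*u),"from lip",f((l[0]+l[1])/2+.04*u))
m=[P(*p,.086) for p in [(119.1,222.5),(154.3,216.8),(155.5,225.5),(119.8,230.5)]]
print("marker",f(m),f(np.mean(m,0)),np.linalg.norm(m[0]-m[1]),np.linalg.norm(m[1]-m[2]))
# side rail crop 3.4 from 225,235
S=lambda a,b,z,o,k=3.4:ray(s,(o[0]+a/k,o[1]+b/k),z)[:2]
o=(225,235)
print("side rail end",f([S(165,24,.006,o),S(262,36,.006,o)]))
m2=[S(a,b,.086,o) for a,b in [(108,230),(136,231),(104,364),(70,360)]];print("side marker",f(m2),f(np.mean(m2,0)))
b=[P(348.5,139.25,.09),P(324.25,236.75,.09),P(417.5,260.75,.09),P(440,163,.09)]
print("box",f(b),f(np.mean(b,0)),[round(np.linalg.norm(b[i]-b[(i+1)%4]),4) for i in range(4)])
ux=(b[2]+b[3]-b[0]-b[1]);ux/=np.linalg.norm(ux);print("ux",ux,np.degrees(np.arctan2(ux[1],ux[0])))
o=(255,40)
print("side box",f([S(32,384,.09,o),S(283,475,.09,o),S(413,350,.09,o)]))
A=tri(c,(487.5,134),s,(255+170/3.4,40+12/3.4));B=tri(c,(458,269),s,(255+447/3.4,40+68/3.4));print("lid edge",f(A),f(B))
for n,q in{"tape":(257,292),"case":(306,113)}.items():print(n,f(P(*q,.03)))
```

```text
rail [[0.5956, 0.0059], [0.5409, -0.0026], [0.4918, 0.293], [0.5472, 0.3022]] lip [[0.5828, 0.0843], [0.5271, 0.0767]]
w 0.05532374800395881 0.05613330124576243 L 0.2999278749058843
dir [ 0.16266969 -0.98668058] -80.63811131018998 ledge mid from end [0.5618, 0.0412] from lip [0.5615, 0.0411]
marker [[0.5299, 0.2699], [0.5416, 0.2021], [0.5247, 0.1993], [0.5145, 0.2679]] [0.5277, 0.2348] 0.06873780891516532 0.017062346400185745
side rail end [[0.5959, 0.0114], [0.5381, 0.0004]]
side marker [[0.5383, 0.208], [0.5265, 0.2041], [0.513, 0.2673], [0.5267, 0.2706]] [0.5261, 0.2375]
box [[0.6968, -0.1743], [0.506, -0.127], [0.4617, -0.306], [0.6515, -0.3528]] [0.579, -0.2401] [np.float64(0.1966), np.float64(0.1844), np.float64(0.1955), np.float64(0.1842)]
ux [-0.24298622 -0.97002974] -104.06285689931217
side box [[0.6914, -0.1707], [0.5045, -0.1286], [0.4581, -0.3019]]
lid edge [0.6561, -0.3393, 0.2884] [0.4636, -0.2916, 0.2891]
tape [0.3909, 0.0041]
case [0.7672, -0.0951]
```

```bash
cat >> h.py <<'E'
from scipy.spatial.transform import Rotation as Ro
def to(target,yawx=None):
    o=arm.observe();q=o["ee_rot"];R=Ro.from_quat([q[1],q[2],q[3],q[0]]).as_matrix()
    d=R.T@(np.array(target)-o["eef_pos"])*100
    y=np.degrees(np.arctan2(R[1,0],R[0,0]))
    sp=0 if yawx is None else -((yawx-y+180)%360-180)/6
    print("t",o["t"],"pos",o["eef_pos"].round(4),"yaw",round(y,2),"tilt",R[:,2].round(3),"d cm",d.round(2),"spin",round(sp,2))
E
python3 - <<'E'
from h import *
to([.206,-.616,.40]); to([.45,-.10,.40],99.4); to([.529,.236,.30],99.4)
E
```

```text
t 0.3 pos [ 0.2061 -0.6161  0.2308] yaw 18.5 tilt [-0.     0.001 -1.   ] d cm [-1.000e-02 -3.000e-02 -1.692e+01] spin 0
t 0.3 pos [ 0.2061 -0.6161  0.2308] yaw 18.5 tilt [-0.     0.001 -1.   ] d cm [ 39.5  -41.22 -16.89] spin -13.48
t 0.3 pos [ 0.2061 -0.6161  0.2308] yaw 18.5 tilt [-0.     0.001 -1.   ] d cm [ 57.66 -70.57  -6.86] spin -13.48
```

Emit:
jog_arm:
  steps:
    - {"gripper": -1,"dz": -5}
    - {"gripper": -1,"dz": -10}
    - {"gripper": -1,"dz": -15}
    - {"gripper": -1,"dz": -17,"spin": -1}
    - {"gripper": -1,"dz": -17,"dy": -4,"spin": -2}
    - {"gripper": -1,"dz": -17,"dy": -8,"dx": 2,"spin": -3}
    - {"gripper": -1,"dz": -17,"dy": -12,"dx": 4,"spin": -4}
    - {"gripper": -1,"dz": -17,"dy": -16,"dx": 6,"spin": -5}

```text
schema error: expected keys gripper, dx, dy, dz, spin
```

Emit:
jog_arm:
  steps:
    - {"gripper": -1,"dx": 0,"dy": 0,"dz": -5,"spin": 0}
    - {"gripper": -1,"dx": 0,"dy": 0,"dz": -10,"spin": 0}
    - {"gripper": -1,"dx": 0,"dy": 0,"dz": -15,"spin": 0}
    - {"gripper": -1,"dx": 0,"dy": 0,"dz": -17,"spin": -1}
    - {"gripper": -1,"dx": 2,"dy": -4,"dz": -17,"spin": -2}
    - {"gripper": -1,"dx": 5,"dy": -8,"dz": -17,"spin": -3}
    - {"gripper": -1,"dx": 8,"dy": -12,"dz": -17,"spin": -4}
    - {"gripper": -1,"dx": 11,"dy": -15,"dz": -17,"spin": -5}

```text
t: 1.1
eef_pos: [0.2631, -0.4367, 0.4012]
ee_rot: [-0.0, 0.911, 0.413, 0.0]
contact_force: [0.4, -0.3, 0.3]
grip_width: 0.0853
```

Run:
```python
from h import *
to([.45,-.10,.40],99.4); to([.529,.236,.20],99.4)
```

```text
t 1.1 pos [ 0.2631 -0.4367  0.4012] yaw 48.74 tilt [-0.     0.001 -1.   ] d cm [37.63 -8.15  0.14] spin -8.44
t 1.1 pos [ 0.2631 -0.4367  0.4012] yaw 48.74 tilt [-0.     0.001 -1.   ] d cm [ 68.1  -24.36  20.16] spin -8.44
```

Emit:
jog_arm:
  steps:
    - {"gripper": -1,"dx": 4.5,"dy": -1,"dz": 0,"spin": -1}
    - {"gripper": -1,"dx": 9,"dy": -2,"dz": 0,"spin": -2}
    - {"gripper": -1,"dx": 13.5,"dy": -3,"dz": 0,"spin": -3}
    - {"gripper": -1,"dx": 18,"dy": -4,"dz": 0,"spin": -4}
    - {"gripper": -1,"dx": 22.5,"dy": -5,"dz": 0,"spin": -5}
    - {"gripper": -1,"dx": 27,"dy": -6,"dz": 0,"spin": -6}
    - {"gripper": -1,"dx": 31.5,"dy": -7,"dz": 0,"spin": -7}
    - {"gripper": -1,"dx": 36,"dy": -8,"dz": 0,"spin": -8.4}

```text
t: 1.9
eef_pos: [0.4408, -0.1115, 0.4016]
ee_rot: [0.0, 0.647, 0.763, 0.0]
contact_force: [0.4, -0.0, 0.4]
grip_width: 0.0853
```

Run:
```python
from h import *
to([.529,.236,.20],99.4)
```

```text
t 1.9 pos [ 0.4408 -0.1115  0.4016] yaw 99.43 tilt [ 0.001 -0.    -1.   ] d cm [32.84 14.39 20.16] spin 0.01
```

Emit:
jog_arm:
  steps:
    - {"gripper": -1,"dx": 4.5,"dy": 2,"dz": 1,"spin": 0}
    - {"gripper": -1,"dx": 9,"dy": 4,"dz": 3,"spin": 0}
    - {"gripper": -1,"dx": 13.5,"dy": 6,"dz": 5,"spin": 0}
    - {"gripper": -1,"dx": 18,"dy": 8,"dz": 7,"spin": 0}
    - {"gripper": -1,"dx": 22,"dy": 9.8,"dz": 9.5,"spin": 0}
    - {"gripper": -1,"dx": 26,"dy": 11.6,"dz": 12,"spin": 0}
    - {"gripper": -1,"dx": 30,"dy": 13.2,"dz": 15,"spin": 0}
    - {"gripper": -1,"dx": 32.8,"dy": 14.4,"dz": 18,"spin": 0}

```text
t: 2.7
eef_pos: [0.529, 0.2328, 0.2265]
ee_rot: [0.001, 0.647, 0.763, 0.002]
contact_force: [0.1, -0.4, 0.9]
grip_width: 0.0854
```

Run:
```python
from h import *
to([.529,.236,.046],99.4)
for n in("top","side"):
    c=arm.camera(n);cv2.imwrite(f"pics/{n}1.png",c["pixels"])
```

```text
t 2.7 pos [0.529  0.2328 0.2265] yaw 99.44 tilt [ 0.003  0.001 -1.   ] d cm [ 3.100e-01 -1.000e-02  1.805e+01] spin 0.01
```

View pics/side1.png

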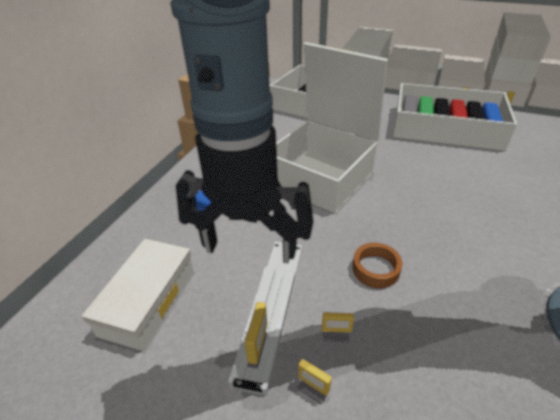

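The gripper hangs over the marker with the jaws open across it. The carton (145,290) and the small markers (310,350) are clear, so I'm descending.

Emit:
jog_arm:
  steps:
    - {"gripper": -1,"dx": 0.1,"dy": 0,"dz": 4,"spin": 0}
    - {"gripper": -1,"dx": 0.2,"dy": 0,"dz": 8,"spin": 0}
    - {"gripper": -1,"dx": 0.3,"dy": 0,"dz": 11,"spin": 0}
    - {"gripper": -1,"dx": 0.3,"dy": 0,"dz": 14,"spin": 0}
    - {"gripper": -1,"dx": 0.3,"dy": 0,"dz": 16.5,"spin": 0}
    - {"gripper": -1,"dx": 0.3,"dy": 0,"dz": 18,"spin": 0}
    - {"gripper": -1,"dx": 0.3,"dy": 0,"dz": 18,"spin": 0}
    - {"gripper": -1,"dx": 0.3,"dy": 0,"dz": 18,"spin": 0}

```text
t: 3.6
eef_pos: [0.5217, 0.2391, 0.0416]
ee_rot: [-0.004, 0.643, 0.766, -0.002]
contact_force: [-0.1, 0.2, 0.7]
grip_width: 0.0853
```

Run:
```python
from h import *
to([.529,.236,.046],99.4)
for n in("top","side"):
    c=arm.camera(n);cv2.imwrite(f"pics/{n}2.png",c["pixels"])
```

```text
t 3.6 pos [0.5217 0.2391 0.0416] yaw 99.94 tilt [-0.009  0.003 -1.   ] d cm [-0.42  0.66 -0.45] spin 0.09
```

View pics/side2.png

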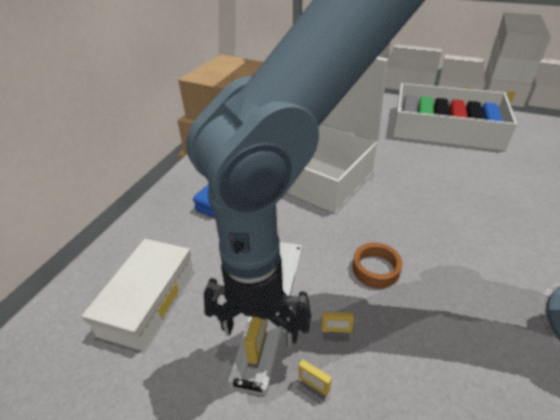

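Emit:
jog_arm:
  steps:
    - {"gripper": -1,"dx": -0.4,"dy": 0.6,"dz": -0.3,"spin": 0}
    - {"gripper": -1,"dx": -0.4,"dy": 0.6,"dz": -0.3,"spin": 0}
    - {"gripper": -1,"dx": -0.4,"dy": 0.6,"dz": -0.3,"spin": 0}
    - {"gripper": -1,"dx": -0.4,"dy": 0.6,"dz": -0.3,"spin": 0}
    - {"gripper": -1,"dx": -0.4,"dy": 0.6,"dz": -0.3,"spin": 0}
    - {"gripper": -1,"dx": -0.4,"dy": 0.6,"dz": -0.3,"spin": 0}
    - {"gripper": -1,"dx": -0.4,"dy": 0.6,"dz": -0.3,"spin": 0}
    - {"gripper": -1,"dx": -0.4,"dy": 0.6,"dz": -0.3,"spin": 0}

```text
t: 4.5
eef_pos: [0.5289, 0.2368, 0.0453]
ee_rot: [-0.004, 0.643, 0.766, -0.001]
contact_force: [-0.5, -0.1, -0.2]
grip_width: 0.0854
```

Run:
```python
from h import *
to([.529,.236,.046],99.4)
```

```text
t 4.5 pos [0.5289 0.2368 0.0453] yaw 99.96 tilt [-0.008  0.004 -1.   ] d cm [-0.09 -0.   -0.07] spin 0.09
```

Emit:
jog_arm:
  steps:
    - {"gripper": 0,"dx": 0,"dy": 0,"dz": 0,"spin": 0.1}
    - {"gripper": 0.3,"dx": 0,"dy": 0,"dz": 0,"spin": 0.1}
    - {"gripper": 0.5,"dx": 0,"dy": 0,"dz": 0,"spin": 0.1}
    - {"gripper": 0.7,"dx": 0,"dy": 0,"dz": 0,"spin": 0.1}
    - {"gripper": 1,"dx": 0,"dy": 0,"dz": 0,"spin": 0.1}
    - {"gripper": 1,"dx": 0,"dy": 0,"dz": 0,"spin": 0.1}
    - {"gripper": 1,"dx": 0,"dy": 0,"dz": 0,"spin": 0.1}
    - {"gripper": 1,"dx": 0,"dy": 0,"dz": 0,"spin": 0.1}

```text
t: 5.3
eef_pos: [0.529, 0.237, 0.0454]
ee_rot: [-0.004, 0.647, 0.762, -0.001]
contact_force: [-0.0, 0.5, 1.6]
grip_width: 0.0149
```

Run:
```python
from h import *
o=arm.observe();print(o["contact_force"],o["grip_width"])
u=np.array([.1627,-.98668]);p=o["eef_pos"]
to(np.r_[p[:2]+u*.2,p[2]],99.4)
for n in("top","side"):
    c=arm.camera(n);cv2.imwrite(f"pics/{n}3.png",c["pixels"])
```

```text
[-0.03498627  0.49161666  1.56453766] 0.014898356623817862
t 5.3 pos [0.529  0.237  0.0454] yaw 99.37 tilt [-0.007  0.004 -1.   ] d cm [-20.   -0.   -0.1] spin -0.01
```

View pics/side3.png

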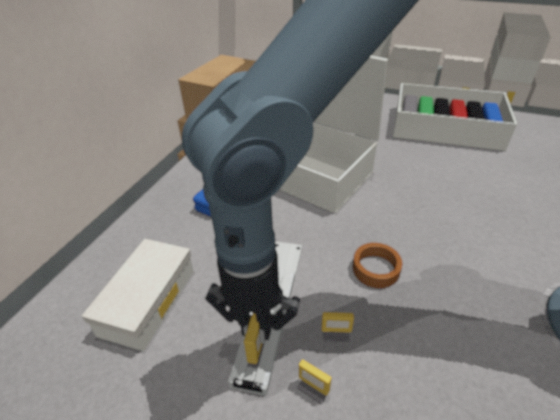

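The fingers have closed on the grip plate at about (253,340), 14.9 mm apart. Now I slide it along the track.

Emit:
jog_arm:
  steps:
    - {"gripper": 1,"dx": -0.8,"dy": 0,"dz": 0,"spin": 0}
    - {"gripper": 1,"dx": -2,"dy": 0,"dz": 0,"spin": 0}
    - {"gripper": 1,"dx": -3.5,"dy": 0,"dz": 0,"spin": 0}
    - {"gripper": 1,"dx": -5,"dy": 0,"dz": 0,"spin": 0}
    - {"gripper": 1,"dx": -6.5,"dy": 0,"dz": 0,"spin": 0}
    - {"gripper": 1,"dx": -8,"dy": 0,"dz": 0,"spin": 0}
    - {"gripper": 1,"dx": -9,"dy": 0,"dz": 0,"spin": 0}
    - {"gripper": 1,"dx": -10,"dy": 0,"dz": 0,"spin": 0}

```text
t: 6.2
eef_pos: [0.5458, 0.1376, 0.0454]
ee_rot: [-0.004, 0.647, 0.762, -0.0]
contact_force: [-0.6, 1.4, 3.1]
grip_width: 0.0155
```

Run:
```python
from h import *
u=np.array([.1627,-.98668]);p=np.array([.529,.237])
to(np.r_[p+u*.205,.0454],99.4)
o=arm.observe();print((o["eef_pos"][:2]-np.array([.5617,.0412]))@np.c_[u,[-u[1],u[0]]],o["contact_force"])
```

```text
t 6.2 pos [0.5458 0.1376 0.0454] yaw 99.33 tilt [-0.007  0.004 -1.   ] d cm [-10.42  -0.04  -0.06] spin -0.01
[-9.76665462e-02  3.51246793e-05] [-0.58687987  1.41096584  3.14861969]
```

Emit:
jog_arm:
  steps:
    - {"gripper": 1,"dx": -1.3,"dy": 0,"dz": 0,"spin": 0}
    - {"gripper": 1,"dx": -3,"dy": 0,"dz": 0,"spin": 0}
    - {"gripper": 1,"dx": -5,"dy": 0,"dz": 0,"spin": 0}
    - {"gripper": 1,"dx": -7,"dy": 0,"dz": 0,"spin": 0}
    - {"gripper": 1,"dx": -8.5,"dy": 0,"dz": 0,"spin": 0}
    - {"gripper": 1,"dx": -10,"dy": 0,"dz": 0,"spin": 0}
    - {"gripper": 1,"dx": -10.5,"dy": 0,"dz": 0,"spin": 0}
    - {"gripper": 1,"dx": -10.5,"dy": 0,"dz": 0,"spin": 0}

```text
t: 7.0
eef_pos: [0.5639, 0.0315, 0.0454]
ee_rot: [-0.003, 0.648, 0.762, -0.001]
contact_force: [-0.1, -1.1, 5.2]
grip_width: 0.0153
```

Run:
```python
from h import *
u=np.array([.1627,-.98668])
o=arm.observe();print((o["eef_pos"][:2]-np.array([.5617,.0412]))@np.c_[u,[-u[1],u[0]]],o["contact_force"])
for n in("top","side"):
    c=arm.camera(n);cv2.imwrite(f"pics/{n}4.png",c["pixels"])
```

```text
[0.00997324 0.00061008] [-0.08598233 -1.13619104  5.17832222]
```

View pics/side4.png

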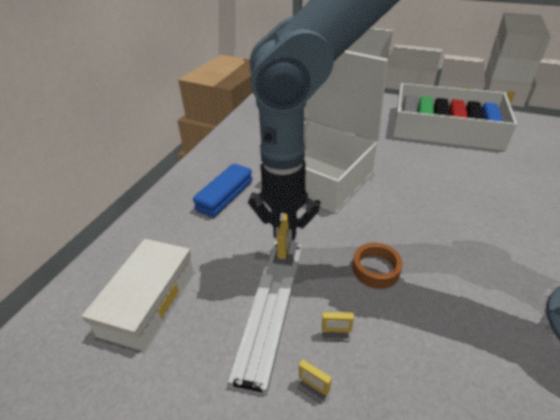

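The marker stands on the ledge at about (283,235), clear of the lips. Now I lift it.

Emit:
jog_arm:
  steps:
    - {"gripper": 1,"dx": 0,"dy": 0,"dz": -0.5,"spin": 0}
    - {"gripper": 1,"dx": 0,"dy": 0,"dz": -1.5,"spin": 0}
    - {"gripper": 1,"dx": 0,"dy": 0,"dz": -3,"spin": 0}
    - {"gripper": 1,"dx": 0,"dy": 0,"dz": -5,"spin": 0}
    - {"gripper": 1,"dx": 0,"dy": 0,"dz": -8,"spin": 0}
    - {"gripper": 1,"dx": 0,"dy": 0,"dz": -11,"spin": 0}
    - {"gripper": 1,"dx": 0,"dy": 0,"dz": -13.5,"spin": 0}
    - {"gripper": 1,"dx": 0,"dy": 0,"dz": -15,"spin": 0}

```text
t: 7.9
eef_pos: [0.5657, 0.0317, 0.1986]
ee_rot: [-0.001, 0.648, 0.762, 0.0]
contact_force: [0.1, 0.6, -0.8]
grip_width: 0.0156
```

Run:
```python
from h import *
to([.5865,-.207,.20],76)
for n in("top","side"):
    c=arm.camera(n);cv2.imwrite(f"pics/{n}5.png",c["pixels"])
```

```text
t 7.9 pos [0.5657 0.0317 0.1986] yaw 99.28 tilt [-0.001  0.002 -1.   ] d cm [-23.89  -1.8   -0.19] spin 3.88
```

View pics/side5.png

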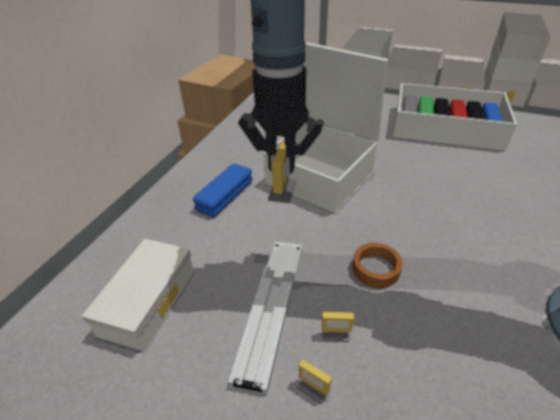

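The marker hangs upright in the jaws at about (280,168). I'll carry it over the box and turn it to line up.

Emit:
jog_arm:
  steps:
    - {"gripper": 1,"dx": -2,"dy": 0,"dz": 0,"spin": 0.5}
    - {"gripper": 1,"dx": -5.5,"dy": -0.3,"dz": 0,"spin": 1}
    - {"gripper": 1,"dx": -9.5,"dy": -0.6,"dz": 0,"spin": 1.7}
    - {"gripper": 1,"dx": -13.5,"dy": -1,"dz": 0,"spin": 2.4}
    - {"gripper": 1,"dx": -17.5,"dy": -1.3,"dz": 0,"spin": 3.1}
    - {"gripper": 1,"dx": -21,"dy": -1.6,"dz": 0,"spin": 3.6}
    - {"gripper": 1,"dx": -23.2,"dy": -1.8,"dz": 0,"spin": 3.9}
    - {"gripper": 1,"dx": -23.9,"dy": -1.8,"dz": 0,"spin": 3.9}

```text
t: 8.8
eef_pos: [0.586, -0.2119, 0.1966]
ee_rot: [-0.001, 0.791, 0.612, -0.0]
contact_force: [-0.1, -0.6, -1.1]
grip_width: 0.0156
```

Run:
```python
from h import *
for n in("top","side"):
    c=arm.camera(n);cv2.imwrite(f"pics/{n}6.png",c["pixels"])
to([.5865,-.207,.0444],76)
```

```text
t 8.9 pos [ 0.587  -0.2075  0.1973] yaw 75.8 tilt [-0.     0.003 -1.   ] d cm [-1.000e-02 -4.000e-02  1.529e+01] spin -0.03
```

View pics/side6.png

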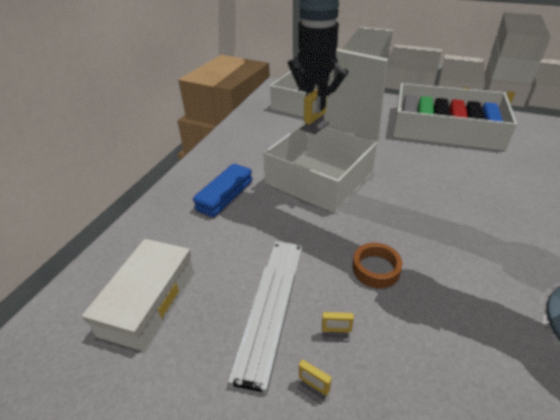

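View pics/top6.png

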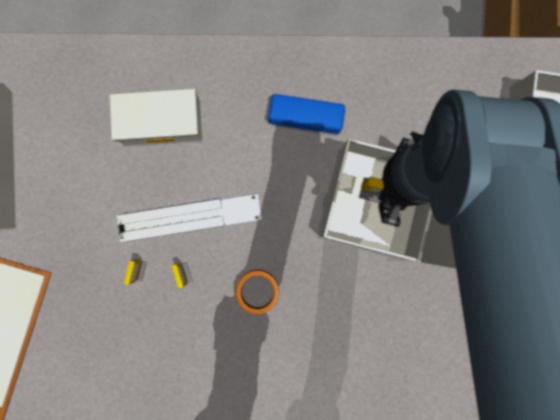

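Run:
```python
from h import *
s=arm.camera("side");c=arm.camera("top")
# heights above the TCP of side2 image
for z in(.04,.2,.25,.3,.35,.4,.45):print(z,proj(s,[.522,.239,z]).round(0).tolist())
for z in(.2,.35,.4,.45,.5,.55):print("now",z,proj(s,[.587,-.2075,z]).round(0).tolist(),proj(c,[.587,-.2075,z]).round(0).tolist())
```

```text
0.04 [[260.0, 340.0]]
0.2 [[253.0, 271.0]]
0.25 [[250.0, 243.0]]
0.3 [[246.0, 210.0]]
0.35 [[242.0, 172.0]]
0.4 [[237.0, 127.0]]
0.45 [[232.0, 73.0]]
now 0.2 [[314.0, 109.0]] [[381.0, 189.0]]
now 0.35 [[317.0, 35.0]] [[412.0, 175.0]]
now 0.4 [[318.0, 6.0]] [[427.0, 169.0]]
now 0.45 [[319.0, -27.0]] [[446.0, 161.0]]
now 0.5 [[320.0, -62.0]] [[470.0, 151.0]]
now 0.55 [[321.0, -101.0]] [[503.0, 137.0]]
```

View pics/top2.png

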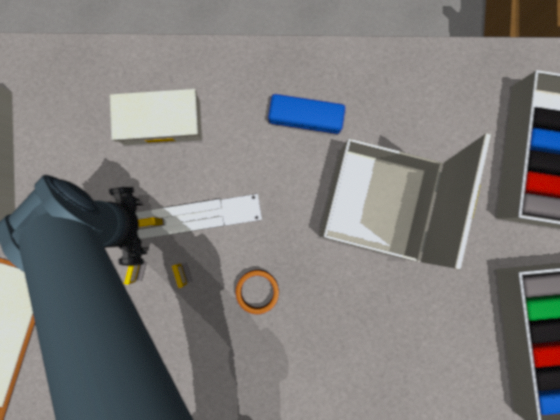

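The marker is over the box, around (375,185) in the top view. I'll shift it 8 mm towards the front, so the wrist clears the lid, and lower it in stages.

Emit:
jog_arm:
  steps:
    - {"gripper": 1,"dx": 0.4,"dy": 0,"dz": 1,"spin": 0}
    - {"gripper": 1,"dx": 0.8,"dy": 0,"dz": 2.5,"spin": 0}
    - {"gripper": 1,"dx": 0.8,"dy": 0,"dz": 4,"spin": 0}
    - {"gripper": 1,"dx": 0.8,"dy": 0,"dz": 5.5,"spin": 0}
    - {"gripper": 1,"dx": 0.8,"dy": 0,"dz": 7,"spin": 0}
    - {"gripper": 1,"dx": 0.8,"dy": 0,"dz": 8.5,"spin": 0}
    - {"gripper": 1,"dx": 0.8,"dy": 0,"dz": 10,"spin": 0}
    - {"gripper": 1,"dx": 0.8,"dy": 0,"dz": 10,"spin": 0}

```text
t: 9.8
eef_pos: [0.5871, -0.1955, 0.0945]
ee_rot: [-0.004, 0.788, 0.616, -0.0]
contact_force: [-0.9, 0.2, -2.1]
grip_width: 0.0153
```

Run:
```python
from h import *
for n in("top","side"):
    c=arm.camera(n);cv2.imwrite(f"pics/{n}7.png",c["pixels"])
to([.5885,-.199,.0444],76); print(arm.observe()["contact_force"])
```

```text
t 9.9 pos [ 0.5893 -0.1958  0.0973] yaw 76.07 tilt [-0.     0.005 -1.   ] d cm [-0.35  0.01  5.29] spin 0.01
[ 0.96029109  0.65115565 -0.79906039]
```

View pics/side7.png

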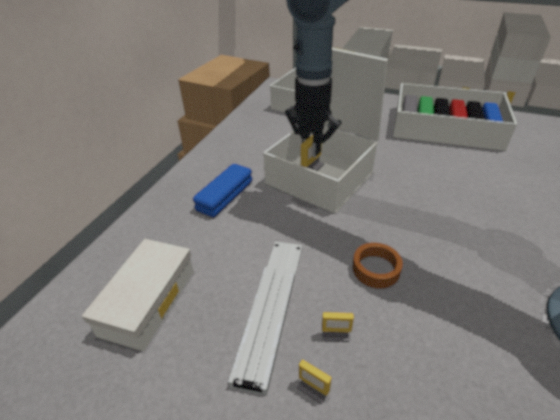

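View pics/top7.png

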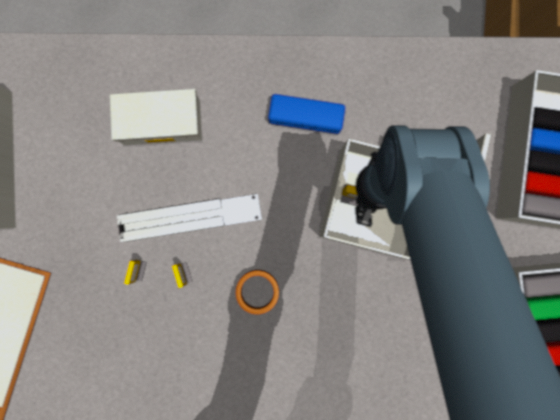

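Emit:
jog_arm:
  steps:
    - {"gripper": 1,"dx": -0.2,"dy": 0,"dz": 0.8,"spin": 0}
    - {"gripper": 1,"dx": -0.3,"dy": 0,"dz": 1.8,"spin": 0}
    - {"gripper": 1,"dx": -0.3,"dy": 0,"dz": 2.8,"spin": 0}
    - {"gripper": 1,"dx": -0.3,"dy": 0,"dz": 3.6,"spin": 0}
    - {"gripper": 1,"dx": -0.3,"dy": 0,"dz": 4.3,"spin": 0}
    - {"gripper": 1,"dx": -0.3,"dy": 0,"dz": 4.7,"spin": 0}
    - {"gripper": 1,"dx": -0.3,"dy": 0,"dz": 4.8,"spin": 0}
    - {"gripper": 1,"dx": -0.3,"dy": 0,"dz": 4.8,"spin": 0}

```text
t: 10.7
eef_pos: [0.5887, -0.1984, 0.0492]
ee_rot: [-0.002, 0.788, 0.616, 0.001]
contact_force: [0.1, 0.1, -0.8]
grip_width: 0.0156
```

Run:
```python
from h import *
for n in("top","side"):
    c=arm.camera(n);cv2.imwrite(f"pics/{n}8.png",c["pixels"])
to([.5885,-.199,.0444],76); print(arm.observe()["contact_force"])
```

```text
t 10.8 pos [ 0.589  -0.1985  0.0497] yaw 76.08 tilt [ 0.     0.004 -1.   ] d cm [-0.06 -0.04  0.53] spin 0.01
[ 0.67061028  0.09391558 -1.30092271]
```

View pics/top8.png

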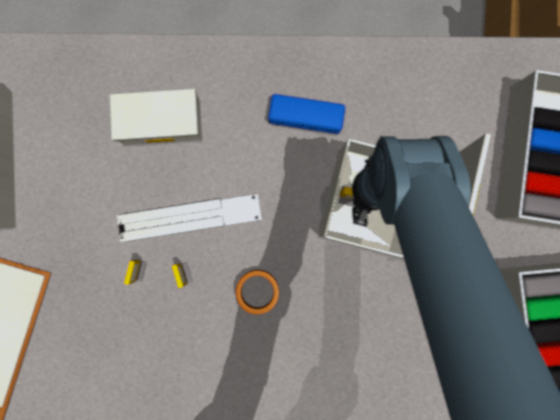

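View pics/side8.png

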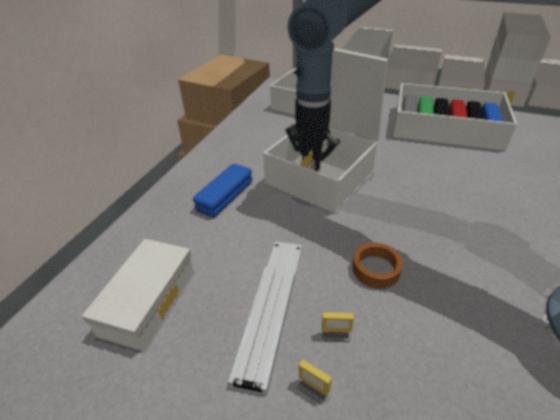

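The marker is inside the box around (345,190) and the arm is clear of the lid. I lower the last 5 mm slowly.

Emit:
jog_arm:
  steps:
    - {"gripper": 1,"dx": 0,"dy": 0,"dz": 0.1,"spin": 0}
    - {"gripper": 1,"dx": 0,"dy": 0,"dz": 0.2,"spin": 0}
    - {"gripper": 1,"dx": 0,"dy": 0,"dz": 0.3,"spin": 0}
    - {"gripper": 1,"dx": 0,"dy": 0,"dz": 0.4,"spin": 0}
    - {"gripper": 1,"dx": 0,"dy": 0,"dz": 0.5,"spin": 0}
    - {"gripper": 1,"dx": 0,"dy": 0,"dz": 0.55,"spin": 0}
    - {"gripper": 1,"dx": 0,"dy": 0,"dz": 0.55,"spin": 0}
    - {"gripper": 1,"dx": 0,"dy": 0,"dz": 0.55,"spin": 0}

```text
t: 11.6
eef_pos: [0.5891, -0.1985, 0.0444]
ee_rot: [-0.002, 0.788, 0.616, 0.002]
contact_force: [-0.5, 0.3, 0.5]
grip_width: 0.0159
```

Emit:
jog_arm:
  steps:
    - {"gripper": 0.6,"dx": 0,"dy": 0,"dz": 0.05,"spin": 0}
    - {"gripper": 0.5,"dx": 0,"dy": 0,"dz": 0.05,"spin": 0}
    - {"gripper": 0.4,"dx": 0,"dy": 0,"dz": 0,"spin": 0}
    - {"gripper": 0.2,"dx": 0,"dy": 0,"dz": 0,"spin": 0}
    - {"gripper": 0,"dx": 0,"dy": 0,"dz": 0,"spin": 0}
    - {"gripper": 0,"dx": 0,"dy": 0,"dz": 0,"spin": 0}
    - {"gripper": 0,"dx": 0,"dy": 0,"dz": 0,"spin": 0}
    - {"gripper": 0,"dx": 0,"dy": 0,"dz": 0,"spin": 0}

```text
t: 12.4
eef_pos: [0.5891, -0.1985, 0.0443]
ee_rot: [-0.002, 0.788, 0.616, 0.002]
contact_force: [-0.1, 0.5, 0.2]
grip_width: 0.0427
```

Emit:
jog_arm:
  steps:
    - {"gripper": 0,"dx": 0,"dy": 0,"dz": -0.5,"spin": 0}
    - {"gripper": 0,"dx": 0,"dy": 0,"dz": -2,"spin": 0}
    - {"gripper": 0,"dx": 0,"dy": 0,"dz": -4,"spin": 0}
    - {"gripper": 0,"dx": 0,"dy": 0,"dz": -7,"spin": 0}
    - {"gripper": 0,"dx": 0,"dy": 0,"dz": -10,"spin": 0}
    - {"gripper": 0,"dx": 0,"dy": 0,"dz": -14,"spin": 0}
    - {"gripper": 0,"dx": 0,"dy": 0,"dz": -18,"spin": 0}
    - {"gripper": 0,"dx": 0,"dy": 0,"dz": -22,"spin": 0}

```text
t: 13.2
eef_pos: [0.589, -0.1991, 0.2675]
ee_rot: [-0.001, 0.787, 0.616, 0.002]
contact_force: [1.0, -1.3, -0.0]
grip_width: 0.0425
```

Run:
```python
from h import *
for n in("top","side"):
    c=arm.camera(n);cv2.imwrite(f"pics/{n}9.png",c["pixels"])
ux=np.array([-.243,-.97]);b=np.array([.578,-.241])
to([.5885,-.199,.37],76)
to(np.r_[b+.17*ux,.37],76)
```

```text
t 13.3 pos [ 0.5937 -0.1998  0.2739] yaw 76.1 tilt [ 0.015 -0.001 -1.   ] d cm [-0.02 -0.38 -9.62] spin 0.02
t 13.3 pos [ 0.5937 -0.1998  0.2739] yaw 76.1 tilt [ 0.015 -0.001 -1.   ] d cm [-21.35  -0.44  -9.68] spin 0.02
```

View pics/top9.png

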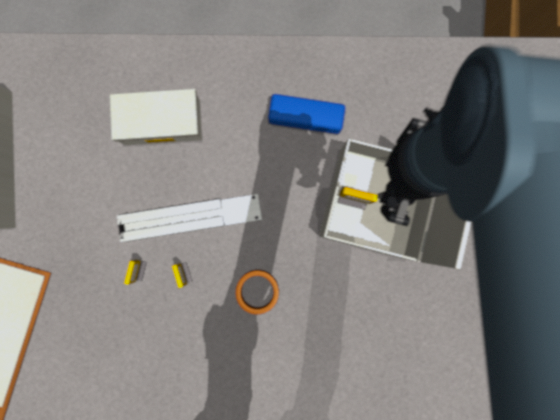

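View pics/side9.png

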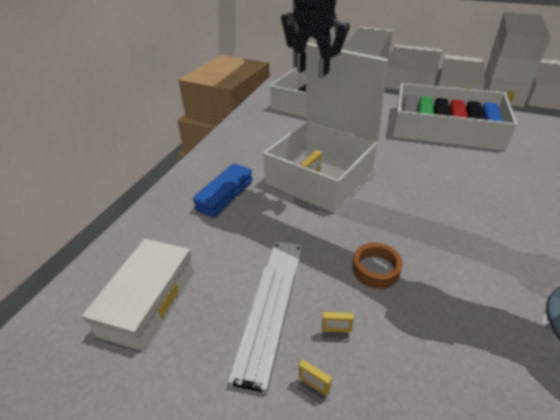

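The marker stands upright in the box, at (360,195) in the top view and (312,160) in the side view. Next I close the fingers, rise, and go over the lid to get behind it.

Emit:
jog_arm:
  steps:
    - {"gripper": 1,"dx": 0,"dy": 0,"dz": -4,"spin": 0}
    - {"gripper": 1,"dx": 0,"dy": 0,"dz": -8,"spin": 0}
    - {"gripper": 1,"dx": 0,"dy": 0,"dz": -11.5,"spin": 0}
    - {"gripper": 1,"dx": -3,"dy": 0,"dz": -11.5,"spin": 0}
    - {"gripper": 1,"dx": -7,"dy": 0,"dz": -11.5,"spin": 0}
    - {"gripper": 1,"dx": -11,"dy": 0,"dz": -11.5,"spin": 0}
    - {"gripper": 1,"dx": -15,"dy": -0.2,"dz": -11.5,"spin": 0}
    - {"gripper": 1,"dx": -19,"dy": -0.4,"dz": -11.5,"spin": 0}

```text
t: 14.1
eef_pos: [0.5417, -0.3842, 0.3889]
ee_rot: [0.005, 0.787, 0.617, 0.006]
contact_force: [-0.1, 0.6, 1.0]
grip_width: 0.0
```

Run:
```python
from h import *
c=arm.camera("top");s=arm.camera("side");cv2.imwrite("pics/top10.png",c["pixels"]);cv2.imwrite("pics/side10.png",s["pixels"])
ux=np.array([-.243,-.97]);b=np.array([.578,-.241])
to(np.r_[b+.17*ux,.25],76)
# marker: yellow components inside box
for n,k in(("top",c),("side",s)):
    for q in cv2.findContours(yellow(k["pixels"]),0,2)[0]:
        if cv2.contourArea(q)>30:
            r=cv2.minAreaRect(q);print(n,np.round(r[0],1),np.round(r[1],1))
```

```text
t 14.2 pos [ 0.5374 -0.3926  0.3875] yaw 75.33 tilt [ 0.012 -0.005 -1.   ] d cm [-1.28  0.1  13.76] spin -0.11
top [178.3 275.2] [24.   9.5]
top [131.3 272.1] [10.9 26.3]
top [359.1 194.5] [37.3  9.5]
top [159.  139.9] [ 3.1 28. ]
side [313.8 376.8] [38.8 17.8]
side [337.5 322. ] [18. 29.]
side [168.1 300.1] [ 6.7 34.5]
side [311.8 158.8] [ 7.1 21.4]
```

View pics/top10.png

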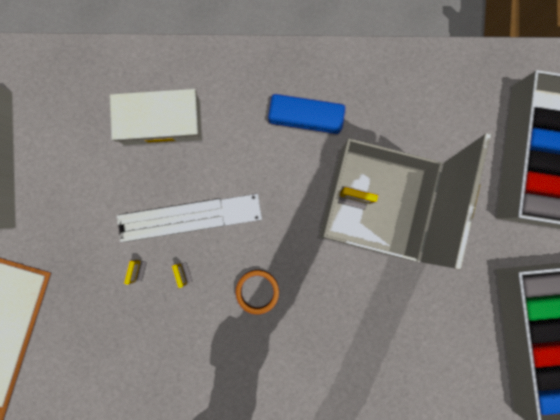

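View pics/side10.png

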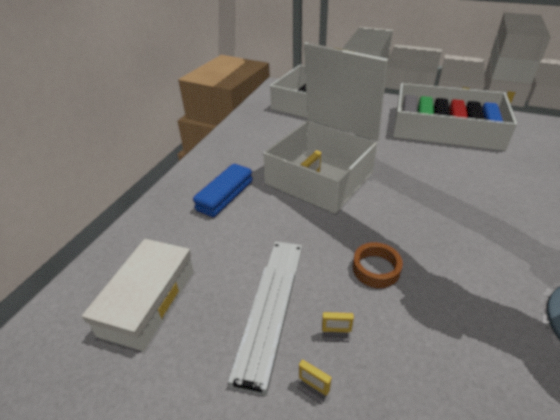

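The marker stands undisturbed at (359,195) and nothing else has moved. The arm is out of both views. I lower behind the lid.

Emit:
jog_arm:
  steps:
    - {"gripper": 1,"dx": -1.3,"dy": 0,"dz": 1,"spin": 0}
    - {"gripper": 1,"dx": -1.3,"dy": 0,"dz": 4,"spin": 0}
    - {"gripper": 1,"dx": -1.3,"dy": 0,"dz": 7,"spin": 0}
    - {"gripper": 1,"dx": -1.3,"dy": 0,"dz": 10,"spin": 0}
    - {"gripper": 1,"dx": -1.3,"dy": 0,"dz": 12,"spin": 0}
    - {"gripper": 1,"dx": -1.3,"dy": 0,"dz": 13.5,"spin": 0}
    - {"gripper": 1,"dx": -1.3,"dy": 0,"dz": 13.5,"spin": 0}
    - {"gripper": 1,"dx": -1.3,"dy": 0,"dz": 13.5,"spin": 0}

```text
t: 15.0
eef_pos: [0.5361, -0.4058, 0.2531]
ee_rot: [0.006, 0.791, 0.611, 0.003]
contact_force: [-0.2, 0.3, 0.5]
grip_width: -0.0001
```

Run:
```python
from h import *
s=arm.camera("side");cv2.imwrite("pics/side11.png",s["pixels"]);s=arm.camera("top");cv2.imwrite("pics/top11.png",s["pixels"])
ux=np.array([-.243,-.97]);b=np.array([.578,-.241]);h=b+.095*ux
o=arm.observe();print((o["eef_pos"][:2]-h)@ux,o["eef_pos"],o["contact_force"])
# tip path: finger front at TCP+11mm toward -ux; outer face offset 8mm
for deg in(80,70,60,50,40,30,20,10,0):
    a=np.radians(deg);r=.165
    P=np.array([r*np.cos(a)+.0085*np.sin(a)*-1, .09+r*np.sin(a)+.0085*np.cos(a)]) # along -ux, z
    if deg>15: P[0]-=.011
    to(np.r_[h-P[0]*ux,P[1]],76)
```

```text
0.07529451452732838 [ 0.53676456 -0.40622624  0.25449911] [ 0.52757499 -0.10311217  0.78972949]
t 15.1 pos [ 0.5368 -0.4062  0.2545] yaw 75.34 tilt [ 0.015 -0.007 -1.   ] d cm [ 8.46 -0.1   0.02] spin -0.11
t 15.1 pos [ 0.5368 -0.4062  0.2545] yaw 75.34 tilt [ 0.015 -0.007 -1.   ] d cm [11.28 -0.14  0.61] spin -0.11
t 15.1 pos [ 0.5368 -0.4062  0.2545] yaw 75.34 tilt [ 0.015 -0.007 -1.   ] d cm [13.95 -0.19  1.69] spin -0.11
t 15.1 pos [ 0.5368 -0.4062  0.2545] yaw 75.34 tilt [ 0.015 -0.007 -1.   ] d cm [16.39 -0.24  3.21] spin -0.11
t 15.1 pos [ 0.5368 -0.4062  0.2545] yaw 75.34 tilt [ 0.015 -0.007 -1.   ] d cm [18.54 -0.29  5.13] spin -0.11
t 15.1 pos [ 0.5368 -0.4062  0.2545] yaw 75.34 tilt [ 0.015 -0.007 -1.   ] d cm [20.32 -0.34  7.39] spin -0.11
t 15.1 pos [ 0.5368 -0.4062  0.2545] yaw 75.34 tilt [ 0.015 -0.007 -1.   ] d cm [21.68 -0.4   9.93] spin -0.11
t 15.1 pos [ 0.5368 -0.4062  0.2545] yaw 75.34 tilt [ 0.015 -0.007 -1.   ] d cm [23.67 -0.46 12.66] spin -0.11
t 15.1 pos [ 0.5368 -0.4062  0.2545] yaw 75.34 tilt [ 0.015 -0.007 -1.   ] d cm [24.08 -0.51 15.51] spin -0.11
```

View pics/top11.png

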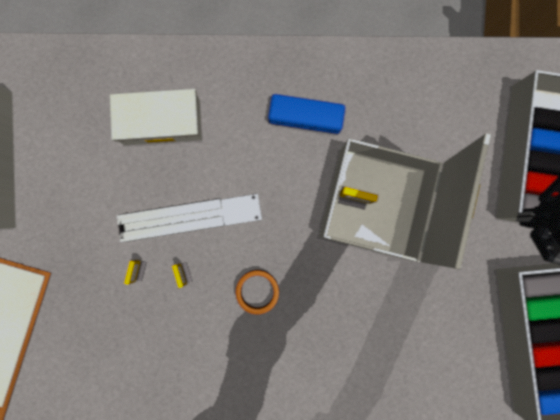

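The gripper is at the right edge (535,215), clear behind the lid. I push it over along an arc.

Emit:
jog_arm:
  steps:
    - {"gripper": 1,"dx": 2,"dy": 0,"dz": 0,"spin": 0}
    - {"gripper": 1,"dx": 4.5,"dy": 0,"dz": 0,"spin": 0}
    - {"gripper": 1,"dx": 6.5,"dy": 0,"dz": 0,"spin": 0}
    - {"gripper": 1,"dx": 8.5,"dy": 0,"dz": 0,"spin": 0}
    - {"gripper": 1,"dx": 10,"dy": -0.1,"dz": 0.3,"spin": 0}
    - {"gripper": 1,"dx": 11.3,"dy": -0.1,"dz": 0.6,"spin": 0}
    - {"gripper": 1,"dx": 12.6,"dy": -0.2,"dz": 1.1,"spin": 0}
    - {"gripper": 1,"dx": 14,"dy": -0.2,"dz": 1.7,"spin": 0}

```text
t: 15.9
eef_pos: [0.5708, -0.2702, 0.2372]
ee_rot: [0.008, 0.792, 0.611, 0.004]
contact_force: [0.5, -0.8, 1.0]
grip_width: -0.0
```

Run:
```python
from h import *
s=arm.camera("side");cv2.imwrite("pics/side12.png",s["pixels"])
ux=np.array([-.243,-.97]);b=np.array([.578,-.241]);h=b+.095*ux
o=arm.observe();print((o["eef_pos"][:2]-h)@ux,o["eef_pos"],o["contact_force"])
for deg in(60,50,40,30,20,10,0):
    a=np.radians(deg);r=.165
    P=np.array([r*np.cos(a)-.0085*np.sin(a), .09+r*np.sin(a)+.0085*np.cos(a)])
    P[0]-=.011
    to(np.r_[h-P[0]*ux,P[1]],76)
```

```text
-0.0692739642148297 [ 0.57105667 -0.26577728  0.23554934] [ 0.04617363  1.30909344 -0.80907198]
t 15.95 pos [ 0.5711 -0.2658  0.2355] yaw 75.54 tilt [ 0.014 -0.004 -1.   ] d cm [-0.51  0.08 -0.16] spin -0.08
t 15.95 pos [ 0.5711 -0.2658  0.2355] yaw 75.54 tilt [ 0.014 -0.004 -1.   ] d cm [1.93 0.04 1.37] spin -0.08
t 15.95 pos [ 0.5711 -0.2658  0.2355] yaw 75.54 tilt [ 0.014 -0.004 -1.   ] d cm [ 4.07 -0.    3.3 ] spin -0.08
t 15.95 pos [ 0.5711 -0.2658  0.2355] yaw 75.54 tilt [ 0.014 -0.004 -1.   ] d cm [ 5.84 -0.05  5.57] spin -0.08
t 15.95 pos [ 0.5711 -0.2658  0.2355] yaw 75.54 tilt [ 0.014 -0.004 -1.   ] d cm [ 7.19 -0.09  8.11] spin -0.08
t 15.95 pos [ 0.5711 -0.2658  0.2355] yaw 75.54 tilt [ 0.014 -0.004 -1.   ] d cm [ 8.08 -0.14 10.85] spin -0.08
t 15.95 pos [ 0.5711 -0.2658  0.2355] yaw 75.54 tilt [ 0.014 -0.004 -1.   ] d cm [ 8.48 -0.18 13.7 ] spin -0.08
```

View pics/side12.png

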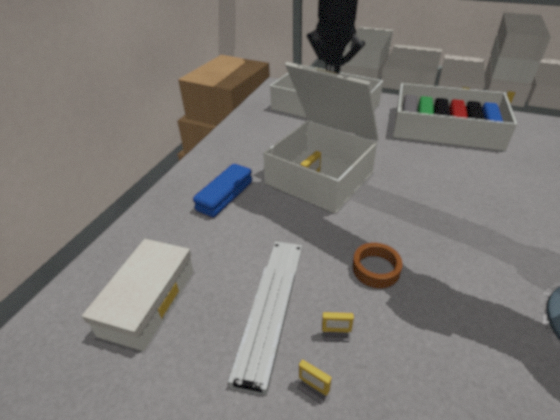

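The lid has tilted inwards, its edge now at about (335,80), and it follows the fingertip. I carry on along the arc.

Emit:
jog_arm:
  steps:
    - {"gripper": 1,"dx": 0.8,"dy": 0,"dz": 0.6,"spin": 0}
    - {"gripper": 1,"dx": 1.9,"dy": 0,"dz": 1.4,"spin": 0}
    - {"gripper": 1,"dx": 3,"dy": 0,"dz": 2.3,"spin": 0}
    - {"gripper": 1,"dx": 4,"dy": 0,"dz": 3.3,"spin": 0}
    - {"gripper": 1,"dx": 5,"dy": 0,"dz": 4.4,"spin": 0}
    - {"gripper": 1,"dx": 5.8,"dy": 0,"dz": 5.6,"spin": 0}
    - {"gripper": 1,"dx": 6.5,"dy": 0,"dz": 6.8,"spin": 0}
    - {"gripper": 1,"dx": 7.2,"dy": 0,"dz": 8.1,"spin": 0}

```text
t: 16.75
eef_pos: [0.5901, -0.1958, 0.1533]
ee_rot: [0.006, 0.79, 0.612, 0.004]
contact_force: [-0.6, -0.9, 0.2]
grip_width: -0.0
```

Run:
```python
from h import *
s=arm.camera("side");cv2.imwrite("pics/side13.png",s["pixels"])
ux=np.array([-.243,-.97]);b=np.array([.578,-.241]);h=b+.095*ux
o=arm.observe();print((o["eef_pos"][:2]-h)@ux,o["eef_pos"],o["contact_force"])
for deg in(20,10,5,0):
    a=np.radians(deg);r=.165
    P=np.array([r*np.cos(a)-.0085*np.sin(a), .09+r*np.sin(a)+.0085*np.cos(a)])
    P[0]-=.011
    to(np.r_[h-P[0]*ux,P[1]],76)
```

```text
-0.1435858792597399 [ 0.5889383  -0.19364668  0.15072391] [-1.54961696  1.79956962 -0.54274511]
t 16.8 pos [ 0.5889 -0.1936  0.1507] yaw 75.65 tilt [ 0.01  -0.001 -1.   ] d cm [-0.24  0.09 -0.37] spin -0.06
t 16.8 pos [ 0.5889 -0.1936  0.1507] yaw 75.65 tilt [ 0.01  -0.001 -1.   ] d cm [0.64 0.06 2.37] spin -0.06
t 16.8 pos [ 0.5889 -0.1936  0.1507] yaw 75.65 tilt [ 0.01  -0.001 -1.   ] d cm [0.9  0.05 3.79] spin -0.06
t 16.8 pos [ 0.5889 -0.1936  0.1507] yaw 75.65 tilt [ 0.01  -0.001 -1.   ] d cm [1.03 0.03 5.22] spin -0.06
```

View pics/side13.png

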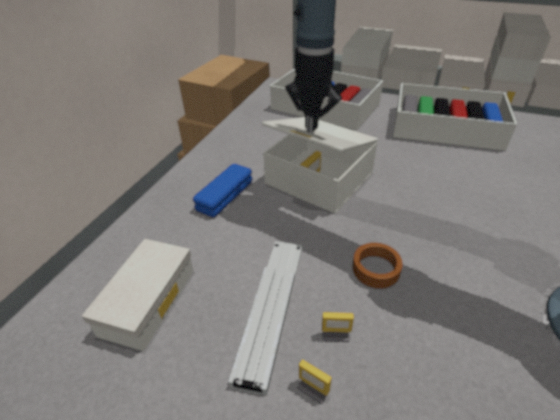

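The lid is about 20° open and the marker still stands at (312,160). I press gently on down, slowing towards the rim.

Emit:
jog_arm:
  steps:
    - {"gripper": 1,"dx": 0.3,"dy": 0,"dz": 0.7,"spin": 0}
    - {"gripper": 1,"dx": 0.5,"dy": 0,"dz": 1.5,"spin": 0}
    - {"gripper": 1,"dx": 0.6,"dy": 0,"dz": 2.3,"spin": 0}
    - {"gripper": 1,"dx": 0.8,"dy": 0,"dz": 3.1,"spin": 0}
    - {"gripper": 1,"dx": 0.9,"dy": 0,"dz": 3.8,"spin": 0}
    - {"gripper": 1,"dx": 1,"dy": 0,"dz": 4.4,"spin": 0}
    - {"gripper": 1,"dx": 1,"dy": 0,"dz": 4.8,"spin": 0}
    - {"gripper": 1,"dx": 1,"dy": 0,"dz": 5,"spin": 0}

```text
t: 17.6
eef_pos: [0.5917, -0.1839, 0.1002]
ee_rot: [0.003, 0.79, 0.613, 0.003]
contact_force: [-0.8, 0.5, 0.7]
grip_width: 0.0
```

Run:
```python
from h import *
o=arm.observe();print(o["eef_pos"],o["contact_force"])
```

```text
[ 0.59173452 -0.18388666  0.10024715] [-0.75062564  0.49349486  0.68113889]
```

Emit:
jog_arm:
  steps:
    - {"gripper": 1,"dx": 0,"dy": 0,"dz": 0,"spin": 0}
    - {"gripper": 1,"dx": 0,"dy": 0,"dz": 0.1,"spin": 0}
    - {"gripper": 1,"dx": 0,"dy": 0,"dz": 0.2,"spin": 0}
    - {"gripper": 1,"dx": 0,"dy": 0,"dz": 0.3,"spin": 0}
    - {"gripper": 1,"dx": 0,"dy": 0,"dz": 0.3,"spin": 0}
    - {"gripper": 1,"dx": 0,"dy": 0,"dz": 0.3,"spin": 0}
    - {"gripper": 1,"dx": 0,"dy": 0,"dz": 0.3,"spin": 0}
    - {"gripper": 1,"dx": 0,"dy": 0,"dz": 0.3,"spin": 0}

```text
t: 18.4
eef_pos: [0.5918, -0.1839, 0.0986]
ee_rot: [0.004, 0.79, 0.613, 0.003]
contact_force: [-3.1, -0.4, 5.4]
grip_width: 0.0002
```

Run:
```python
from h import *
s=arm.camera("side");cv2.imwrite("pics/side14.png",cv2.resize(s["pixels"][90:220,240:400],None,fx=4,fy=4))
o=arm.observe();print(o["eef_pos"],o["contact_force"])
```

```text
[ 0.5918381  -0.18394198  0.09865213] [-2.3149412   1.26530728  6.37717441]
```

View pics/side14.png

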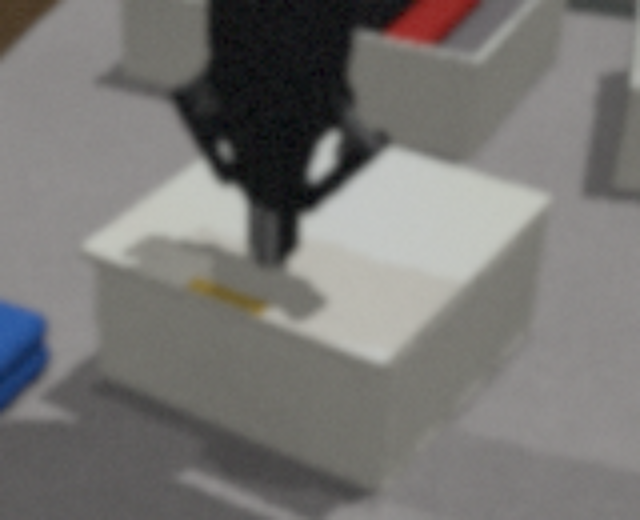

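The lid lies flat. The tip is at z = 0.0986, the shut lid's upper face, and the rim pushes back with about 6 N. I retract.

Emit:
jog_arm:
  steps:
    - {"gripper": 1,"dx": 0,"dy": 0,"dz": -0.5,"spin": 0}
    - {"gripper": 1,"dx": 0,"dy": 0,"dz": -2,"spin": 0}
    - {"gripper": 1,"dx": 0,"dy": 0,"dz": -5,"spin": 0}
    - {"gripper": 1,"dx": 0,"dy": 0,"dz": -9,"spin": 0}
    - {"gripper": 1,"dx": 0,"dy": 0,"dz": -13,"spin": 0}
    - {"gripper": 1,"dx": 0,"dy": 0,"dz": -16,"spin": 0}
    - {"gripper": 1,"dx": 0,"dy": 0,"dz": -18,"spin": 0}
    - {"gripper": 1,"dx": 0,"dy": 0,"dz": -18,"spin": 0}

```text
t: 19.25
eef_pos: [0.5929, -0.1839, 0.2842]
ee_rot: [0.008, 0.79, 0.613, 0.006]
contact_force: [0.4, 0.3, 0.8]
grip_width: -0.0002
```

Run:
```python
from h import *
s=arm.camera("side");cv2.imwrite("pics/side15.png",s["pixels"])
c=arm.camera("top");cv2.imwrite("pics/top15.png",c["pixels"])
o=arm.observe();print(o["t"],o["eef_pos"],o["contact_force"],abs(o["qvel"]).max())
```

```text
19.35 [ 0.59025762 -0.183693    0.27924995] [-1.19268888  0.07810125 -1.09989766] 0.04110368181378527
```

View pics/side15.png

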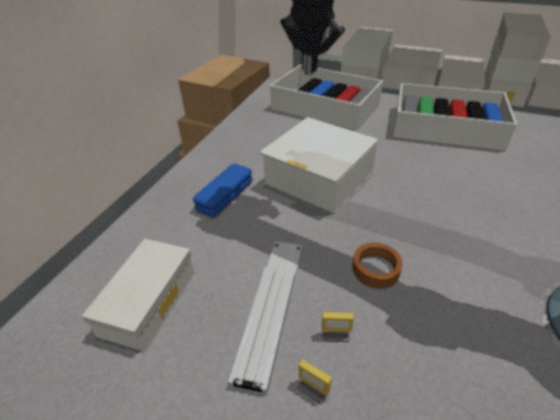

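View pics/top15.png

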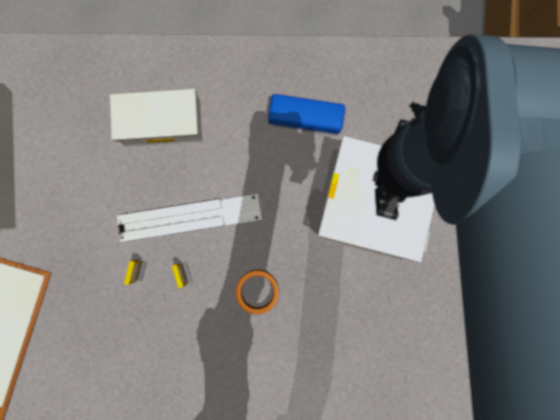

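The lid is shut flat (tab at (333,186) in the top view), the case, carton and tape are where they started, and the arm touches nothing. I hand the job in.

```bash
python3 -c "
from cell import arm
print(arm.close_job())"
```

```text
the job is handed in; nothing more can be done
None
```

The yellow marker is in the white box with the lid shut, and I handed the job in at about 19 s of the 64 s allowed. The hand-in gives no verdict.

- **Marker:** I slid it about 21 cm along the track, to some 10 mm past the middle of the ledge, lifted it off and lowered it into the box. I let go once the floor began to carry it. After release, both cameras showed it standing upright on the floor. It stood undisturbed in every view until the lid hid it, so I could not see it after that.
- **Lid:** I pushed it over and down with the closed fingertips. At the end the tip stood at 98.6 mm against 98.5 mm expected for a shut lid, with about 6 N pushing back. The lid stayed flat after I drew back.
- **Other objects:** In the last pictures the case, carton and tape sit where they began, and the arm was clear of everything.
- **Disagreements:** The box's hinge-side corners measured about 6 mm short of the given 190 mm, so I took the box's position mainly from its front edge. The tool drifted about 7 mm while going down to the grasp, and I corrected that before closing the fingers. No final check failed.

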